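Set the bed-stop drum and bring the saddle up to the stop

ROBOT

A 6-joint arm with a two-finger parallel gripper is mounted at the origin on the work surface. World frame = base frame: x ahead of the robot, y to its left, z up, the work surface at z = 0. Lengths are in m, angles in rad, forces in N, time in s.
With the tool pointing down it reaches from about 0.25 to 0.775 m from the base axis. Payload 4 kg.
Tool frame: the origin (TCP) lies at the very end of the fingers, on their centre line; the grasp point (between the pads) lies 19 mm behind it (env.pinch_z is the distance from the TCP to the grasp point, in m); z points along the fingers, y is the line along which they close (so a half turn about z gives the same grasp; the last joint's range is limited). The gripper opens to 94 mm and grips with 3 to 60 N. Pads are 16 mm wide; open, the fingers measure 119 mm over their backs; the gripper's body (75 mm by 177 mm) begins 78 mm behind the grasp point.
Start: joints at [-1.275, 0.087, 1.371, -0, 1.684, -0.103], TCP at [0.214, -0.507, 0.206] pointing down, gripper open.
Joint ranges: [-3.1, 3.1], [-0.76, 2.03], [0.27, 2.55], [-1.08, 4.22], [0.17, 2.65], [-2.57, 2.57]. Speed limits (rad/s): [2.79, 2.79, 3.14, 3.14, 3.14, 3.14].

INTERFACE

Orientations are given as [roll, pitch, yaw] about the fixed x, y, z axes, in that order (R = Rz(yaw) Ry(pitch) Rx(roll)).
In Python, from workcell import monitor, imaging, workorder, env gives the robot as it stands.
- The arm moves only by the tool move_arm, never from a script. Its argument "deltas" is a list of rows, each a list of 4 numbers: the shift along the tool's x, y, z in m, then the turn about the tool's z in rad. A call has 1 to 20 rows; each row is the pose to reach, as a shift and turn from the pose commanded when the call began, along the tool's axes at that moment; what a row does not reach only later rows make up. A row lasts 1/8 s, in which the tool goes at most 62.5 mm and 10.7 degrees, less where a joint would pass 70% of its speed; a pose out of reach is approached as far as the arm can. A call with a gripper value outside its range is refused whole. "fingers" is the opening, from 0 (shut) to 1 (fully open), set as the call begins (left out, the last holds). The fingers move at their own pace and stop on an object; the grip force is fixed at half the most. Time passes only in rows, so rows that repeat a pose let the fingers close. It gives the time, the measured TCP pose, the force, the opening and the grip force at its end, in the units of the state.
- monitor.sense(): the state, without advancing time (a new reading comes with each control period).
- imaging.camera(name): name is "side" or "top"; returns the picture (384x512x3 uint8, blue, green, red); there is no depth.
- imaging.camera_params(name): a dict with "fx", "fy", "cx", "cy" (pixels), "eye" and "rotation" of the camera in the world. Camera axes: x right, y up, looking along -z (the intrinsics and any distortion apply to the point x, -y, -z); pixel columns grow to the right and rows downward; lengths in m; the calibration is good to about 2 mm. A picture is of the moment at which its call begins. camera_params takes no time and is no camera call.
- workorder.finish_job(): hands the job in; it is judged then, once.
The state is a dict: "clock": time; "qpos": joint angles; "joint_vel": joint speeds; "joint_torque": joint torques, N m; "position": TCP position; "eef_rot": TCP orientation; "force": force on the tool from outside, world axes, zero at the start; "moment": the same for the moment, N m; "gripper_width": finger opening in m; "gripper_force": force on a finger pad.
Only numpy, scipy, OpenCV 4.12 (cv2) and the standard library are available. Lean on these libraries where they do the work, as an engineer would, in place of code of your own. Each camera call takes 0.05 s, during which the arm holds its last target. There are 200 camera calls.

TASK

Roll the ridged stop drum under the clear guard upwards (its front face going up and over, away from you) until its one long rod is at the very top, right under the brass pointer. Then slide the saddle along its bed, under the bridge, until its nose rests against the end of the long rod. Do not shove about the loose things on the bench.

Things in the scene. Friction and masses are not known exactly. Their poses are not given: they have to be found in the camera images.
- station: Fixed machine attachment, 0.57 m long. Origin: on the bench, straight below the middle of the drum. x points away from the robot (yaw within 0.15), y along the axle towards the bed, z up; numbers below are mm in this frame. Drum axle: along y at x 0, z 95. Blue side plate: y -42 to -30, x -20 to 70, up to z 226. Blue gear housing: y -135 to -35, x -60 to 70, up to z 160.
- guard_edge (a point): Lower middle of the front rim of the fixed clear guard over the drum, at station (-25, 12, 216). The guard covers x -25 to 90, y -33 to 59, z 216 to 234. So the ridges are reached only from the robot's side, in front of this edge, with the tool leaning back towards the robot, its tip pointing down and away from the robot, 33 to 42 degrees from vertical.
- pointer_tip (a point): Point of the brass pointer that hangs from the guard, station (0, 47, 158), 10 in diameter.
- drum (a joint): Turning of the ridged metal drum, rad. 0: long rod exactly on top, under the pointer. Grows as it rolls up (front face up, top away from the robot). Starts between -2.3 and -1.0, end stops at -3.1 and 1.2. Stays where left: no clicks or spring; about 4 N on a ridge turns it. Core 110 in diameter, y -22 to 22.
- drum_ridge (a point): Middle of the crest of one of the drum's 8 straight ridges, which run along its width, 45 degrees apart, 8 thick, standing out radially from the core (radius 55) to radius 77. At joint value 0 this ridge points 75 degrees above the horizontal towards the robot, the others at 30, -15, ... degrees; these angles grow with the joint value.
- rod_tip (a point): Centre of the end face of the drum's long rod. Eight steel rods, 12 in diameter, 45 degrees apart, stand out of the drum's +y face, parallel to the axle and 40 from it: seven are 30 long, this one 80. Its end is always at station y 102.5; on top it is at z 135.
- bed_start (a point): Drum-side end of the blue bed, middle of its top, station (0, 107.5, 105). The bed runs on to y 420, is 84 wide, and has a guide strip 12 high along both edges (inner faces 65 apart). Its far end is open.
- bridge (a point): Middle of the underside of the fixed bridge over the bed, station (0, 155, 168). Its beam is 30 deep (y 140 to 170) and 12 thick (top z 180), its legs stand 84 apart and reach out to x +-52.
- saddle: Loose aluminium block, 0.5 to 0.9 kg, 60 wide (x), 100 long (y), 45 high, on the bed between the guide strips (2.5 play each side). Origin: centre of its underside; axes as the station's. A black knob 28 in diameter and 28 high stands on top at y +30. Starts 60 to 110 from its final place, clear of the bridge; slides when its +y end is pushed with 2 to 10 N.
- saddle_nose (a point): Centre of the end face of the saddle's nose, a round stud 16 in diameter, 25 long, out of its -y end: at (0, -75, 30) of the saddle.
- wrench: Steel open spanner lying flat in front of the bed; bystander.
- tool_holder: Dark steel tool holder block 45 x 90 x 35, lying behind the bed; bystander; origin under its centre.
- drill_chuck: Steel drill chuck, 56 in diameter, 85 high, standing behind the bed; bystander; origin under its centre.
- collet: Steel collet, 44 in diameter, 60 high, standing in front of the bed near the drum; bystander; origin under its centre.
- oil_bottle: White plastic bottle with black cap, 52 in diameter, 140 high, standing on the left part of the bench; bystander; origin under its centre.
- bin: Empty blue plastic bin 120 x 170 x 60, on the right part of the bench; bystander; origin under its centre.
- chuck_key: Steel T-handled chuck key about 100 long lying on the right part of the bench; bystander.
Things that resemble listed ones, but are neither listed nor needed, are in the scene too. Leave any red or turquoise look-alike of the saddle alone.

How it is judged:
On the way, in this order (a step that is already met when the one before it is completed fails the run):
1. the drum is set, long rod on top within 0.14 rad, with the saddle not yet under the bridge (value of joint drum between -0.14 and 0.14 rad and y of saddle_nose in the frame of station above 0.145 m), for 0.2 s.
2. the saddle's nose is against the end of the long rod (gap under 4 mm) (value of joint drum between -0.14 and 0.14 rad and y of saddle_nose in the frame of station between 0.0985 and 0.1065 m), for 0.2 s.
At the end, for the whole second after the job is handed in: The long rod is on top within 0.14 rad (8 degrees) and still; the saddle lies flat on its bed, at rest, with its nose against the end of the long rod (gap under 4 mm) (all of step 2 and velocity of joint drum between -0.05 and 0.05 rad/s and linear speed of saddle below 0.01 m/s and z of saddle in the frame of station between 0.101 and 0.109 m); the robot touches nothing.
It fails at once if a loose bystander is shoved more than 50 mm (distance of any of wrench, tool_holder, drill_chuck, collet, oil_bottle, bin, chuck_key from where it was at the start of the episode above 0.05 m).
It also fails if it takes over 67 s, if anything falls off the work surface, if the arm or the gripper's body presses on something with over 40 N, if the wrist force passes 120 N, or if a joint passes its speed limit or range.

## Working session

There is one attempt and no reset: what is moved stays moved. The work goes in short steps, Python scripts to look and compute and a tool call to move; the robot and the scene stay as the last step left them, time stands still between calls to the robot, and variables do not carry over. Pictures are saved under pics/ and viewed, at most 10 in all, crops included, and the job is handed in when it is done.

Besides the shell and the picture viewer there is one more tool, called after ">>>" by a JSON object that holds its "op" and its "data". move_arm: Moves the arm, as the interface text tells. Its arguments: {"type":"object","properties":{"deltas":{"type":"array","items":{"type":"array","items":{"type":"number"}}},"fingers":{"type":"number"}},"required":["deltas"]}

```bash
mkdir -p pics; cat > h.py <<'E'
import numpy as np,cv2
from workcell import monitor, imaging, workorder, env
E
python3 - <<'E'
from h import *
for n in("side","top"):
    p=imaging.camera_params(n);print(n,p)
    cv2.imwrite(f"pics/{n}0.png",imaging.camera(n))
s=monitor.sense();print(s["clock"],s["position"],s["eef_rot"],s["force"])
E
ls
```

```text
side {'fx': 491.3146875073301, 'fy': 491.3146875073301, 'cx': 264.713752523547, 'cy': 191.34356181403788, 'eye': array([0.02369976, 0.79767384, 1.13973079]), 'rotation': array([ 0.79127165,  0.0180675 , -2.61715197])}
top {'fx': 482.258526180094, 'fy': 482.258526180094, 'cx': 254.27930996196127, 'cy': 187.3009350911921, 'eye': array([ 0.25354302, -0.07428637,  1.51368626]), 'rotation': array([ 2.07051422e-01, -8.38602752e-04, -1.49252738e+00])}
0.1 [ 0.21340328 -0.5063765   0.20443056] [-3.13961594e+00 -1.77222929e-04  3.98803514e-01] [ 0.15684413  0.17219333 -0.0890984 ]
h.py
pics
```

View pics/side0.png

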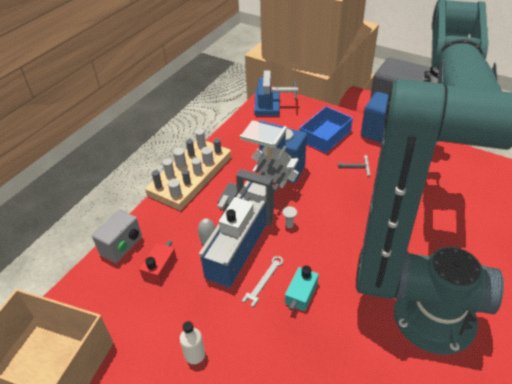

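View pics/top0.png

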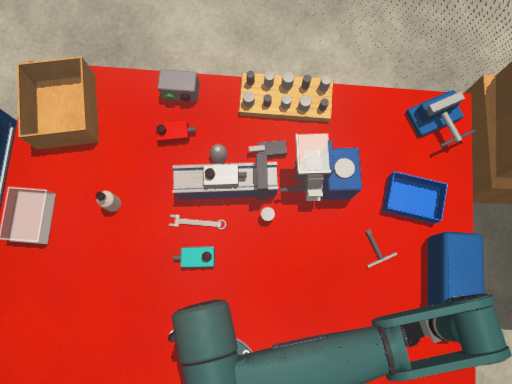

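```bash
cat >> h.py <<'E'
from scipy.spatial.transform import Rotation as Ro
def cam(n):
    p=imaging.camera_params(n);r=np.array(p["rotation"])
    return p,Ro.from_euler("xyz",r).as_matrix() if r.shape==(3,) else r
def ray(n,u,v):
    p,R=cam(n);d=R@np.array([(u-p["cx"])/p["fx"],-(v-p["cy"])/p["fy"],-1]);return np.array(p["eye"]),d
def onz(n,u,v,z):
    e,d=ray(n,u,v);return e+d*(z-e[2])/d[2]
def proj(n,P):
    p,R=cam(n);c=R.T@(np.array(P)-p["eye"]);return np.array([p["cx"]-p["fx"]*c[0]/c[2],p["cy"]+p["fy"]*c[1]/c[2]])
def tri(a,b):
    (e1,d1),(e2,d2)=ray("side",*a),ray("top",*b)
    A=np.c_[d1,-d2];t=np.linalg.lstsq(A,e2-e1,rcond=None)[0]
    p,q=e1+t[0]*d1,e2+t[1]*d2;return (p+q)/2,np.linalg.norm(p-q)
E
python3 - <<'E'
from h import *
a=cv2.imread("pics/side0.png")[110:290,195:315];b=cv2.imread("pics/top0.png")[125:225,165:365]
cv2.imwrite("pics/s1.png",cv2.resize(a[:110],None,fx=5,fy=5,interpolation=2))
cv2.imwrite("pics/t1.png",cv2.resize(b,None,fx=4,fy=4,interpolation=2))
print(onz("top",225,180,.15),onz("side",232,216,.178),onz("top",210,174,.178))
E
```

```text
[0.55412086 0.03326702 0.15      ] [0.5554352  0.08665118 0.178     ] [0.56203887 0.0752072  0.178     ]
```

View pics/s1.png

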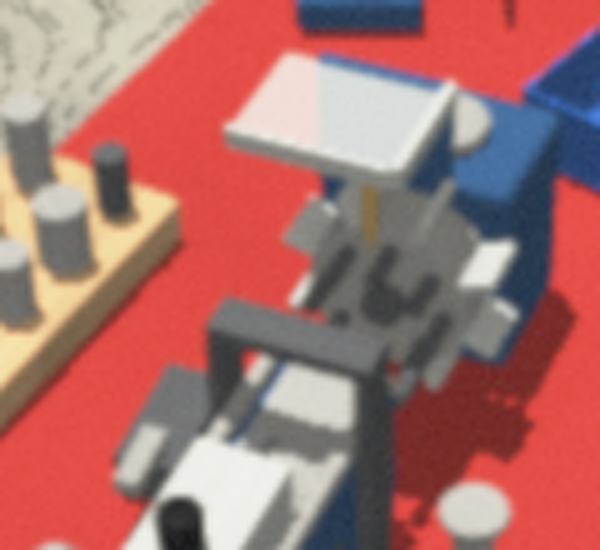

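View pics/t1.png

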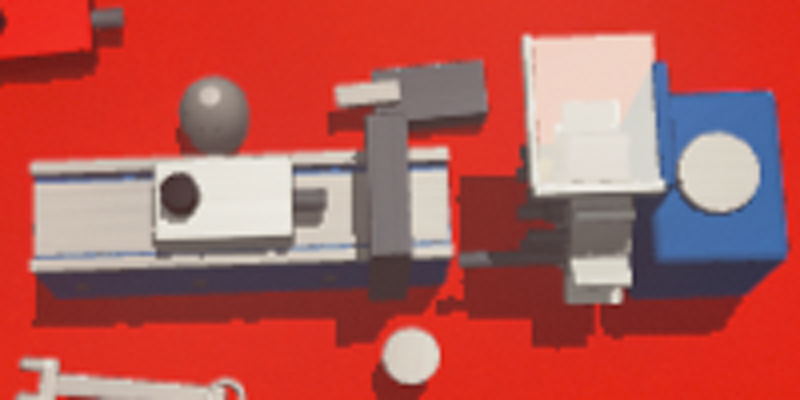

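```bash
cat >> h.py <<'E'
def station():
    c=[onz("top",165+u/4,125+v/4,.117) for u,v in [(448,150),(452,258),(32,165),(32,270)]]
    m0=(c[0]+c[1])/2;m1=(c[2]+c[3])/2
    y=(m1-m0);L=np.linalg.norm(y);y/=L;x=np.array([y[1],-y[0],0])
    return m0-.1075*y-[0,0,.117],np.array([x,y,[0,0,1]]).T,L,c
def S(o,R,p): return o+R@(np.array(p)/1000)
E
python3 - <<'E'
from h import *
o,R,L,c=station();print(o,R[:,0],L,np.round(c,4))
for nm,p in dict(guard=(-25,12,216),gl=(-25,59,234),gr=(-25,-33,234),rod45=(-40*.707,102.5,95+28),rod90=(-40,102.5,95),rod115=(-36,102.5,78),b0=(0,107.5,105),bridge=(0,155,180),pt=(0,47,158),axle=(0,22,95),house=(-60,-135,160),house2=(-60,-35,160)).items():
    P=S(o,R,p);a=proj("side",P);b=proj("top",P);print(nm,P.round(4),((a-[195,110])*5).round(),((b-[165,125])*4).round())
s=lambda u,v:(195+u/5,110+v/5)
t=lambda u,v:(165+u/4,125+v/4)
for nm,a,b in [("guardL",(235,140),(537,192)),("guardR",(395,178),(663,187)),("knobtop",(180,505),(180,190)),("bridgenear",(380,350),(370,255)) ,("rodend",(402,390),(462,258))]:
    P,e=tri(s(*a),t(*b));print(nm,(R.T@(P-o)*1000).round(1),e)
E
```

```text
[ 5.97997566e-01 -2.25482519e-01 -1.38777878e-17] [0.99377338 0.11142026 0.        ] 0.3105673420634382 [[ 0.627  -0.1144  0.117 ]
 [ 0.545  -0.123   0.117 ]
 [ 0.5911  0.1945  0.117 ]
 [ 0.5117  0.1855  0.117 ]]
guard [ 0.5718 -0.2163  0.216 ] [432. 150.] [596. 202.]
gl [ 0.5666 -0.1696  0.234 ] [402. 173.] [531. 198.]
gr [ 0.5768 -0.2611  0.234 ] [461.  83.] [666. 193.]
rod45 [ 0.5585 -0.1268  0.123 ] [379. 361.] [459. 239.]
rod90 [ 0.5468 -0.1281  0.095 ] [397. 399.] [458. 262.]
rod115 [ 0.5508 -0.1276  0.078 ] [391. 417.] [456. 261.]
b0 [ 0.586  -0.1187  0.105 ] [333. 375.] [449. 207.]
bridge [ 0.5807 -0.0714  0.18  ] [297. 334.] [388. 186.]
pt [ 0.5928 -0.1788  0.158 ] [372. 248.] [536. 188.]
axle [ 0.5955 -0.2036  0.095 ] [388. 300.] [562. 207.]
house [ 0.5534 -0.3663  0.16  ] [568.  99.] [795. 261.]
house2 [ 0.5423 -0.2669  0.16  ] [512. 190.] [655. 265.]
guardL [ 24.2  69.8 240.1] 0.09607539900962249
guardR [ 13.4 -46.4 135.1] 0.02048035143777276
knobtop [  1.3 302.5 181.4] 7.078887497796595e-05
bridgenear [-56.1 169.1 200.5] 0.003732809811802545
rodend [-39.8  99.  100.1] 0.0034634828382460463
```

```bash
sed -i 's/return m0-.1075\*y-\[0,0,.117\]/return m0-.1075*y-[0,0,.117]+[.002,0,0]/' h.py
cat >> h.py <<'E'
def ovl(f1,f2,th,a=None,b=None):
    o,R=station()[:2]
    for n,f,(x,y,w,h),k in (("side",f1,(235,125,75,75),4),("top",f2,(270,130,65,75),4)):
        im=(cv2.imread(f) if f else imaging.camera(n))[y:y+h,x:x+w];im=cv2.resize(im,None,fx=k,fy=k,interpolation=2)
        P=[S(o,R,(40*np.sin(th),102.5,95+40*np.cos(th)))]+[S(o,R,(-77*np.cos(q),yy,95+77*np.sin(q))) for q in np.radians([75,30,-15,120])+th for yy in (-22,22)]
        for i,p in enumerate(P):
            u=(proj(n,p)-[x,y])*k;cv2.circle(im,tuple(int(v) for v in u),3,(0,255,0) if i==0 else (255,0,255) if i%2 else (0,255,255),1)
        yield im
def pic(name,f1,f2,th):
    A=list(ovl(f1,f2,th));cv2.imwrite(name,np.hstack(A))
E
python3 - <<'E'
from h import *
pic("pics/o1.png","pics/side0.png","pics/top0.png",-1.45)
E
```

```text
(no output)
```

View pics/o1.png

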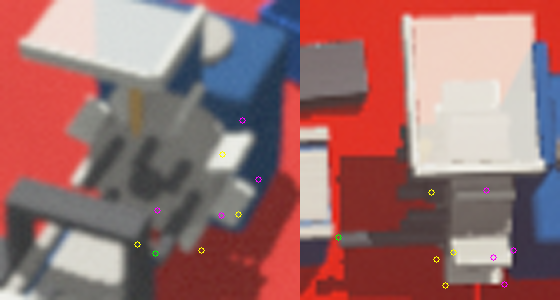

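```bash
cat >> h.py <<'E'
def wire(im,n,x,y,k,th,o,R):
    pr=lambda p:tuple(int(v) for v in (proj(n,S(o,R,p))-[x,y]+.5)*k)
    for j in range(8):
        q=np.radians(75-45*j)+th
        if not -.9<q%(2*np.pi)-(2*np.pi if q%(2*np.pi)>np.pi else 0)<1.8: continue
        c=[(-r*np.cos(q),yy,95+r*np.sin(q)) for r,yy in((55,-22),(77,-22),(77,22),(55,22))]
        cv2.polylines(im,[np.array([pr(p) for p in c])],True,(255,0,255),1)
    a=(40*np.sin(th),95+40*np.cos(th))
    cv2.line(im,pr((a[0],22,a[1])),pr((a[0],102.5,a[1])),(0,255,0),1)
    return im
def view(name,tops,ths,f=None):
    o,R=station()[:2];out=[]
    x,y,w,h=250,130,55,65
    a=(cv2.imread(f) if f else imaging.camera("side"))
    im=cv2.resize(a[y:y+h,x:x+w],None,fx=7,fy=7,interpolation=2) if len(ths)==1 else cv2.resize(a[y:y+h,x:x+w],None,fx=4.8,fy=4.8,interpolation=2)
    k=im.shape[1]/w;out=[im.copy()]+[wire(im.copy(),"side",x,y,k,t,o,R) for t in ths]
    cv2.imwrite(name,np.hstack(out))
E
python3 - <<'E'
from h import *
view("pics/w1.png",0,[-1.45,-2.1],"pics/side0.png")
E
```

```text
(no output)
```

View pics/w1.png

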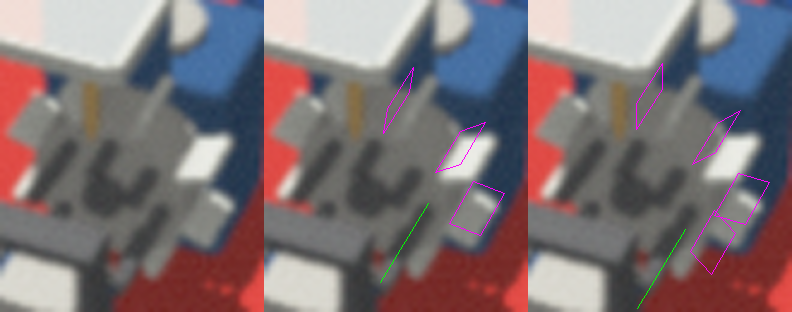

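>>> {"op": "move_arm", "data": {"deltas": [[0.04,-0.015,0,0.03],[0.08,-0.03,0,0.06],[0.12,-0.045,0,0.09],[0.16,-0.06,0,0.12],[0.2,-0.073,0,0.16],[0.24,-0.087,0,0.2],[0.28,-0.1,0,0.24],[0.32,-0.115,0,0.27],[0.35,-0.127,0,0.287],[0.374,-0.135,0,0.287],[0.374,-0.135,0,0.287],[0.374,-0.135,0,0.287]], "fingers": 0}}

```text
clock: 1.6
position: [0.5052, -0.2376, 0.2051]
eef_rot: [3.142, 0.001, 0.112]
force: [-0.6, -0.2, 0.5]
gripper_width: 0.0006
gripper_force: 0.0
```

```bash
cat >> h.py <<'E'
def where():
    o,R=station()[:2];s=monitor.sense()
    print(s["clock"],"st mm",(R.T@(np.array(s["position"])-o)*1000).round(1),"rpy",np.round(s["eef_rot"],3),"F st",(R.T@s["force"]).round(1),"w",s["gripper_width"],"styaw",np.arctan2(R[1,0],R[0,0]).round(4))
E
python3 -c "
from h import *
where()"
```

```text
1.6 st mm [-95.6  -1.5 205.1] rpy [3.142e+00 1.000e-03 1.120e-01] F st [-0.7 -0.2  0.5] w 0.0005635885020142592 styaw 0.1117
```

>>> {"op": "move_arm", "data": {"deltas": [[0,0,0.03,0],[0,0,0.06,0],[0,0,0.092,0],[0,0,0.092,0],[0.008,0,0.092,0],[0.016,0,0.092,0],[0.022,0,0.082,0],[0.022,0,0.079,0]]}}

```text
clock: 2.6
position: [0.5275, -0.2356, 0.1275]
eef_rot: [3.14, 0.002, 0.112]
force: [-3.0, -0.8, -2.5]
gripper_width: 0.0004
gripper_force: 1.5
```

```bash
python3 -c "
from h import *
where()"
```

```text
2.6 st mm [-73.2  -2.  127.5] rpy [3.14e+00 2.00e-03 1.12e-01] F st [-3.1 -0.5 -2.5] w 0.00040866855079438764 styaw 0.1117
```

>>> {"op": "move_arm", "data": {"deltas": [[0.004,0,-0.005,0],[0.008,0,-0.01,0],[0.013,0,-0.0145,0],[0.018,0,-0.019,0],[0.022,0,-0.022,0],[0.026,0,-0.025,0],[0.029,0,-0.027,0],[0.032,0,-0.029,0],[0.032,0,-0.029,0]]}}

```text
clock: 3.72
position: [0.5599, -0.2316, 0.1566]
eef_rot: [3.14, -0.001, 0.112]
force: [-4.1, -0.5, 2.3]
gripper_width: 0.0004
gripper_force: 2.0
```

```bash
python3 - <<'E'
from h import *
where()
view("pics/w2.png",0,[-.91])
E
```

```text
3.725 st mm [-40.5  -1.6 156.6] rpy [ 3.14e+00 -1.00e-03  1.12e-01] F st [-4.1 -0.   2.3] w 0.0004030896148353444 styaw 0.1117
```

View pics/w2.png

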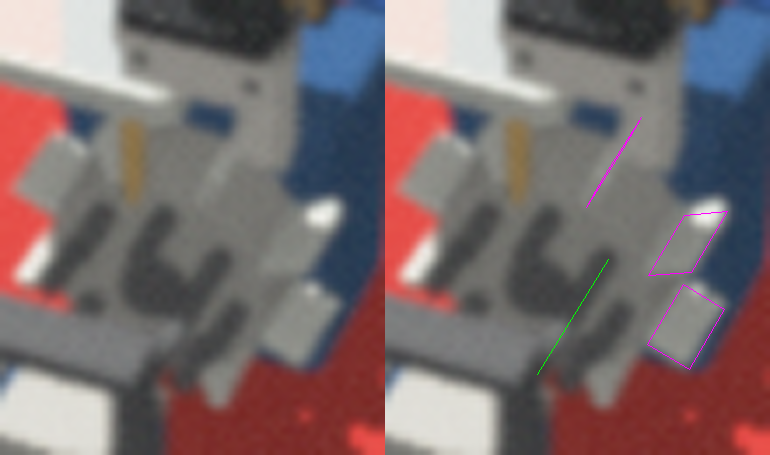

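>>> {"op": "move_arm", "data": {"deltas": [[-0.025,0,-0.002,0],[-0.055,0,0,0],[-0.055,0,0.02,0],[-0.055,0,0.045,0],[-0.055,0,0.045,0]]}}

```text
clock: 4.4
position: [0.5043, -0.2359, 0.1081]
eef_rot: [-3.138, 0.002, 0.112]
force: [-0.1, 0.4, 1.0]
gripper_width: -0.0001
gripper_force: 0.0
```

```bash
python3 - <<'E'
from h import *
where()
o,R=station()[:2];cols=[(0,255,0),(255,0,255),(0,255,255)]
s=imaging.camera("side");t=imaging.camera("top");out=[]
for n,im,(x,y,w,h) in (("side",s,(235,140,70,70)),("top",t,(265,145,70,70))):
    c=cv2.resize(im[y:y+h,x:x+w],None,fx=5.7,fy=5.7,interpolation=2)
    for th,col in zip((-.91,-1.7,-2.48),cols):
        u=(proj(n,S(o,R,(40*np.sin(th),102.5,95+40*np.cos(th))))-[x,y]+.5)*5.7
        cv2.circle(c,tuple(int(v) for v in u),4,col,1)
    out.append(c)
cv2.imwrite("pics/c1.png",np.hstack(out))
E
```

```text
4.4 st mm [-96.3   0.3 108.1] rpy [-3.138e+00  2.000e-03  1.120e-01] F st [-0.   0.4  1. ] w -5.949104501719142e-05 styaw 0.1117
```

View pics/c1.png

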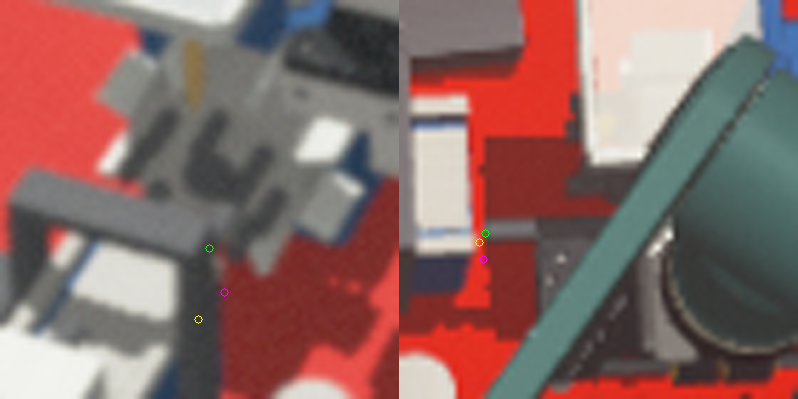

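>>> {"op": "move_arm", "data": {"deltas": [[0.014,0,0,0],[0.017,0,-0.005,0],[0.02,0,-0.01,0],[0.022,0,-0.014,0],[0.024,0,-0.018,0],[0.0275,0,-0.0225,0],[0.031,0,-0.027,0],[0.036,0,-0.032,0],[0.0405,0,-0.036,0],[0.045,0,-0.0395,0],[0.0485,0,-0.042,0],[0.052,0,-0.044,0],[0.0555,0,-0.046,0],[0.0555,0,-0.046,0]]}}

```text
clock: 6.25
position: [0.5608, -0.2311, 0.1569]
eef_rot: [3.141, -0.002, 0.112]
force: [-3.0, 0.7, 2.1]
gripper_width: 0.0005
gripper_force: 1.3
```

```bash
python3 -c "
from h import *
where()"
```

```text
6.25 st mm [-39.6  -1.2 156.9] rpy [ 3.141e+00 -2.000e-03  1.120e-01] F st [-2.9  1.1  2.1] w 0.0005056522108138565 styaw 0.1117
```

>>> {"op": "move_arm", "data": {"deltas": [[-0.025,0,-0.002,0],[-0.056,0,0,0],[-0.056,0,0.02,0],[-0.056,0,0.045,0],[-0.056,0,0.045,0]]}}

```text
clock: 6.88
position: [0.504, -0.2364, 0.1093]
eef_rot: [-3.139, 0.001, 0.112]
force: [-0.1, -0.8, -0.4]
gripper_width: 0.0008
gripper_force: 0.0
```

```bash
python3 - <<'E'
from h import *
where()
o,R=station()[:2];s=imaging.camera("side")
cv2.imwrite("pics/side3.png",s)
x,y,w,h=240,135,65,70;k=6
c=cv2.resize(s[y:y+h,x:x+w],None,fx=k,fy=k,interpolation=2)
cv2.imwrite("pics/w3.png",np.hstack([c,wire(c.copy(),"side",x,y,k,-.12,o,R)]))
E
```

```text
6.875 st mm [-96.6  -0.2 109.3] rpy [-3.139e+00  1.000e-03  1.120e-01] F st [-0.2 -0.8 -0.4] w 0.0008327265763854836 styaw 0.1117
```

View pics/w3.png

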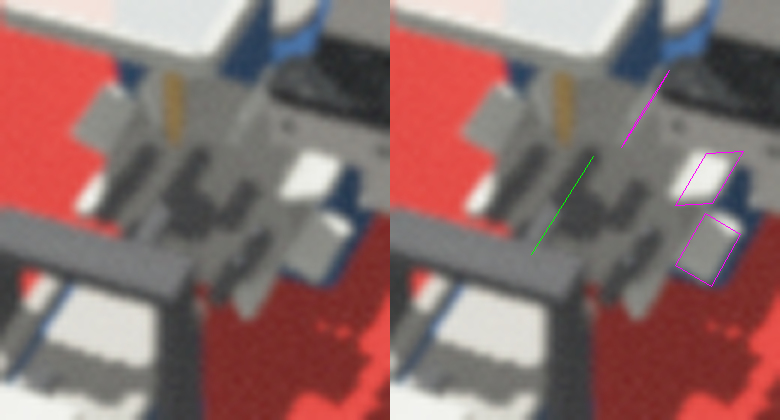

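>>> {"op": "move_arm", "data": {"deltas": [[0.012,0,0,0],[0.016,0,-0.003,0],[0.018,0,-0.006,0],[0.0195,0,-0.009,0],[0.0205,0,-0.011,0],[0.0205,0,-0.011,0]]}}

```text
clock: 7.68
position: [0.5242, -0.2352, 0.1228]
eef_rot: [3.141, 0.001, 0.112]
force: [-5.4, -1.4, -0.2]
gripper_width: 0.0006
gripper_force: 2.6
```

```bash
python3 - <<'E'
from h import *
where()
o,R=station()[:2];s=imaging.camera("side");a=cv2.imread("pics/side3.png")
x,y,w,h=240,135,65,70
def rend(im,x0,y0,w,h):
    return im[y0:y0+h,x0:x0+w]
for th in(-.2,-.1,0,.1,.2):print(th,proj("side",S(o,R,(40*np.sin(th),102.5,95+40*np.cos(th)))),proj("side",S(o,R,(-77*np.cos(.5236+th),22,95+77*np.sin(.5236+th)))))
# bright ridge face centroid before/after
for im in(a,s):
    m=cv2.inRange(cv2.cvtColor(im,cv2.COLOR_BGR2HSV),(0,0,190),(180,60,255))[155:172,283:300];print(cv2.moments(m)["m00"]/255,[cv2.moments(m)[k]/max(1,cv2.moments(m)["m00"]) for k in("m10","m01")])
k=6
c=cv2.resize(s[y:y+h,x:x+w],None,fx=k,fy=k,interpolation=2)
cv2.imwrite("pics/w4.png",np.hstack([c,wire(c.copy(),"side",x,y,k,0,o,R)]))
E
```

```text
7.675 st mm [-76.4  -1.3 122.8] rpy [3.141e+00 1.000e-03 1.120e-01] F st [-5.5 -0.7 -0.2] w 0.0005870367829114184 styaw 0.1117
-0.2 [263.98258879 177.38841999] [293.86084424 169.94187041]
-0.1 [262.77235041 176.8977833 ] [293.06376093 167.97978373]
0 [261.55419227 176.50121235] [292.04697603 166.02551354]
0.1 [260.34099565 176.202696  ] [290.81994844 164.10046294]
0.2 [259.14552605 176.00511544] [289.39477996 162.22597924]
49.0 [8.285714285714286, 9.0]
43.0 [7.953488372093023, 7.325581395348837]
```

View pics/w4.png

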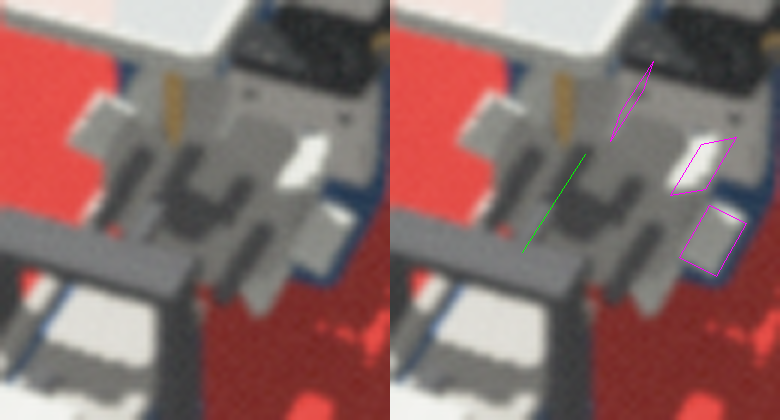

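>>> {"op": "move_arm", "data": {"deltas": [[-0.02,0,0,0],[-0.035,0,-0.03,0],[-0.035,-0.01,-0.07,0],[-0.035,-0.06,-0.09,0],[-0.035,-0.12,-0.09,0],[-0.015,-0.18,-0.09,0],[0.01,-0.24,-0.09,0],[0.04,-0.29,-0.09,0],[0.06,-0.33,-0.09,0],[0.076,-0.36,-0.09,0],[0.076,-0.365,-0.09,0],[0.076,-0.365,-0.09,0]]}}

```text
clock: 9.22
position: [0.5598, 0.1363, 0.2131]
eef_rot: [-3.141, -0.002, 0.112]
force: [0.4, -0.4, -0.3]
gripper_width: 0.0007
gripper_force: 0.0
```

```bash
python3 - <<'E'
from h import *
where()
o,R=station()[:2];t=imaging.camera("top");cv2.imwrite("pics/top4.png",t);s=imaging.camera("side");cv2.imwrite("pics/side4.png",s)
for th in(-.2,0,.2):print(th,*[proj("top",S(o,R,(40*np.sin(th),y,95+40*np.cos(th)))).round(1) for y in(60,80,102)])
print(proj("top",S(o,R,(33,108,117))),proj("top",S(o,R,(-33,108,117))))
g=cv2.cvtColor(t,cv2.COLOR_BGR2HSV)
for n,c in(("R",t[:,:,2]),("S",g[:,:,1])):
    print(n,"rows160-195 cols 278..300/3");print(np.c_[np.arange(160,196),c[160:196,278:300:3]])
E
```

```text
9.225 st mm [  0.4 364.  213.1] rpy [-3.141e+00 -2.000e-03  1.120e-01] F st [ 0.4 -0.4 -0.3] w 0.0006689172986086003 styaw 0.1117
-0.2 [294.1 176. ] [287.3 176.3] [279.8 176.5]
0 [294.  173.3] [287.2 173.6] [279.7 173.8]
0.2 [293.8 170.8] [287. 171.] [279.6 171.2]
[276.89796513 164.53128975] [277.85669541 186.11678198]
R rows160-195 cols 278..300/3
[[160 231 230 229 229 228 227 192 223]
 [161 231 230 229 230 228 228 171 223]
 [162 230 231 229 230 228 227  96 218]
 [163 230 231 229 230 229 228  95 218]
 [164 231 231 229 230 228 229  92 220]
 [165 230 230 230 230 227 229  91 228]
 [166 230 230 230 230 228 226  92 235]
 [167 230 230 229 228 229 218 111 231]
 [168 232 220 220 219 222 206  87 235]
 [169 231 134 136 134 135 127  89 235]
 [170 231 134 135 135 131 126  82 232]
 [171 230 132 132 131 110 109  80 231]
 [172 226 120 120 120  82  84  86 233]
 [173 224 129 130 131  87  87  86 210]
 [174 219 113 109 107  84  85  84 111]
 [175 223 102 103 100  98 102 102 117]
 [176 231 122 134 136 135 132 128 127]
 [177 232 135 135 134 135 129  86  89]
 [178 232 135 135 134 134 126  83  83]
 [179 23
[... 1390 characters left out ...]
178 213 178 174 177 177 162  40  43]
 [179 212 183 175 176 178 166  39  43]
 [180 213 178 175 174 174 171  70  72]
 [181 214 178 173 174 173 173 153 133]
 [182 215 177 174 174 176 173 154  40]
 [183 214 178 174 178 174 174 152  36]
 [184 213 178 178 178 174 176 147  44]
 [185 185 178 180 175 178 174 101  49]
 [186 129 176 179 178 176 181  45  47]
 [187 129 178 178 174 178 178  45  47]
 [188 135 181 181 178 176 176  51  47]
 [189 176 178 178 176 176 173  55  42]
 [190 179 183 181 178 176 178 101  66]
 [191 181 181 180 182 176 178 155 138]
 [192 180 181 178 176 182 177 176 178]
 [193 194 179 178 180 178 180 181 177]
 [194 215 181 176 180 179 178 180 177]
 [195 215 178 176 182 177 177 184 178]]
```

>>> {"op": "move_arm", "data": {"deltas": [[0,0,0.03,0],[0,0,0.06,0],[0,0,0.09,0],[0,0,0.09,0],[0,0.01,0.09,0],[0,0.02,0.09,0],[0,0.024,0.09,0],[0,0.028,0.09,0],[0,0.032,0.09,0],[0,0.036,0.09,0],[0,0.04,0.09,0],[0,0.044,0.09,0]]}}

```text
clock: 10.82
position: [0.5648, 0.0948, 0.1237]
eef_rot: [-3.137, -0.002, 0.113]
force: [-0.2, 5.6, 3.3]
gripper_width: 0.0004
gripper_force: 2.9
```

```bash
python3 -c "
from h import *
where()"
```

```text
10.825 st mm [  0.7 322.2 123.7] rpy [-3.137e+00 -2.000e-03  1.130e-01] F st [0.4 5.6 3.3] w 0.00035528128961401597 styaw 0.1117
```

>>> {"op": "move_arm", "data": {"deltas": [[0,0.005,0,0],[0,0.01,0,0],[0,0.015,0,0],[0,0.02,0,0],[0,0.025,0,0],[0,0.03,0,0],[0,0.035,0,0],[0,0.04,0,0],[0,0.045,0,0],[0,0.05,0,0],[0,0.055,0,0],[0,0.06,0,0],[0,0.064,0,0],[0,0.066,0,0],[0,0.066,0,0]]}}

```text
clock: 12.7
position: [0.5722, 0.0288, 0.1237]
eef_rot: [-3.138, -0.002, 0.113]
force: [-0.6, 4.3, 2.7]
gripper_width: 0.0004
gripper_force: 2.5
```

```bash
python3 - <<'E'
from h import *
where()
o,R=station()[:2];s=imaging.camera("side");cv2.imwrite("pics/side5.png",s)
m=cv2.inRange(s,(0,0,0),(45,45,45));n,l,st,c=cv2.connectedComponentsWithStats(m)
P=proj("side",S(o,R,(0,228+20,178)))
for i in range(1,n):
    if st[i,4]>8 and np.hypot(*(c[i]-P))<25: print(c[i],st[i],"top row pt",(R.T@(onz("side",c[i][0],st[i,1]+3,.178)-o)*1000).round(1),(R.T@(onz("side",*c[i],.164)-o)*1000).round(1))
E
```

```text
12.7 st mm [  0.7 255.8 123.7] rpy [-3.138e+00 -2.000e-03  1.130e-01] F st [-0.1  4.3  2.7] w 0.00038012699418551516 styaw 0.1117
[246.75       185.97222222] [241 180  11  13  36] top row pt [  8.2 185.2 178. ] [  9.8 183.3 164. ]
[229.89655172 194.75862069] [224 189  13  13  58] top row pt [ 36.2 236.1 178. ] [ 38.5 233.7 164. ]
[246.18181818 196.90909091] [245 195   3   5  11] top row pt [-15.7 239.9 178. ] [ -7.5 223.8 164. ]
```

Creep in 1 mm rows, watching for the force step.

>>> {"op": "move_arm", "data": {"deltas": [[0,0.003,0,0],[0,0.006,0,0],[0,0.008,0,0],[0,0.01,0,0],[0,0.011,0,0],[0,0.012,0,0],[0,0.013,0,0],[0,0.013,0,0]]}}

```text
clock: 13.75
position: [0.5736, 0.0161, 0.1237]
eef_rot: [-3.138, -0.002, 0.113]
force: [-0.1, 6.0, 3.0]
gripper_width: 0.0009
gripper_force: 2.9
```

>>> {"op": "move_arm", "data": {"deltas": [[0,0.001,0,0],[0,0.001,0,0]]}}

```text
clock: 14.0
position: [0.5737, 0.0151, 0.1237]
eef_rot: [-3.138, -0.002, 0.113]
force: [-0.6, 5.8, 3.7]
gripper_width: 0.0007
gripper_force: 2.9
```

>>> {"op": "move_arm", "data": {"deltas": [[0,0.001,0,0],[0,0.001,0,0]]}}

```text
clock: 14.25
position: [0.5739, 0.0142, 0.1237]
eef_rot: [-3.138, -0.002, 0.113]
force: [-0.8, 6.1, 3.7]
gripper_width: 0.0005
gripper_force: 2.9
```

>>> {"op": "move_arm", "data": {"deltas": [[0,0.001,0,0],[0,0.001,0,0]]}}

```text
clock: 14.5
position: [0.5739, 0.0139, 0.1237]
eef_rot: [-3.136, -0.002, 0.114]
force: [-1.5, 7.6, 3.7]
gripper_width: 0.0005
gripper_force: 3.7
```

>>> {"op": "move_arm", "data": {"deltas": [[0,0.001,0,0],[0,0.001,0,0]]}}

```text
clock: 14.75
position: [0.5739, 0.0139, 0.1238]
eef_rot: [-3.135, -0.002, 0.114]
force: [-0.9, 8.8, 4.4]
gripper_width: 0.0005
gripper_force: 4.7
```

>>> {"op": "move_arm", "data": {"deltas": [[0,0.001,0,0],[0,0.001,0,0]]}}

```text
clock: 15.0
position: [0.5739, 0.0139, 0.1238]
eef_rot: [-3.133, -0.002, 0.115]
force: [-2.1, 10.1, 4.3]
gripper_width: 0.0006
gripper_force: 5.8
```

>>> {"op": "move_arm", "data": {"deltas": [[0,-0.005,0,0],[0,-0.02,0,0],[0,-0.05,0,0],[0,-0.09,0,0],[0,-0.12,-0.03,0],[0,-0.12,-0.08,0],[0,-0.12,-0.1,0],[0,-0.12,-0.1,0]]}}

```text
clock: 16.0
position: [0.5613, 0.1286, 0.2246]
eef_rot: [3.141, -0.004, 0.112]
force: [-0.9, 0.8, -0.4]
gripper_width: 0.0001
gripper_force: 0.0
```

```bash
python3 - <<'E'
from h import *
where()
o,R=station()[:2];t=imaging.camera("top");S_=cv2.cvtColor(t,cv2.COLOR_BGR2HSV)[:,:,1]
for th in(-.1,0,.1):print(th,proj("top",S(o,R,(40*np.sin(th),80,95+40*np.cos(th)))).round(1))
b=1-np.clip((S_[168:180,281:290].astype(float)-20)/155,0,1)
print("rod row",(b*np.arange(168,180)[:,None]).sum()/b.sum(),"nose gap cols",proj("top",S(o,R,(0,102.5,135))).round(1));print(S_[171:176,270:284])
E
```

```text
16.0 st mm [  1.  356.2 224.6] rpy [ 3.141 -0.004  0.112] F st [-0.8  0.9 -0.4] w 0.0001173165940494262 styaw 0.1117
-0.1 [287.2 174.9]
0 [287.2 173.6]
0.1 [287.1 172.3]
rod row 173.2157221206581 nose gap cols [279.5 173.8]
[[ 12  25  25  23  22  26  38  89  86  90 153 147 133 131]
 [ 13  25  19  19  19  21  21  19  19  26  60  47  24  21]
 [ 12  22  20  16  18  16  18  22  18  18  18  18  18  18]
 [ 12  24  25  23  25  23  25  25  25  29  23  25  23  25]
 [ 11  24  35  33  35  34  35  54  70  67  56  56  61  62]]
```

```bash
python3 -c "
from h import *
print(workorder.finish_job())"
```

```text
the job is handed in; nothing more can be done
None
```

I rolled the drum until its long rod was on top (about +0.03 rad by camera) and slid the saddle until its nose met the rod end. I then withdrew the arm and handed the job in at about 16 s. The moves can't tilt the tool, so I pushed the ridges with the tool vertical, just in front of the guard. No verdict was returned.

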